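Lock the test box lid with the T-key

TASK

Lock the lid of the shielded test box: take the T-headed key with the bar handle out of the rack, push its head lengthwise straight down through the long slot in the lid until the flange is on the lid, then give it a quarter turn so that the handle lies crosswise to the slot, and let go. Leave the key standing upright in the middle of the slot, and leave the plain round-knobbed pin where it is in the rack.

Things in the scene. Friction and masses are not known exactly. Their poses are not given: they have to be found in the camera images.
- t_key: Steel key, hung by its flange on the rack's rails; lifts straight out. Origin: centre of flange underside, z up. Flange disc: 50 mm diameter, 6 thick. Upright bar handle 14 mm thick (x), 42 long (y), 6 to 38 mm above origin. Shank 10 mm diameter; T-head at its end 10 mm wide (x), 44 long (y), 14 to 24 mm below origin. Handle and head both along y, at the start roughly along the rails.
- plain_pin: Steel locating pin in the same rack, about 80 mm from the key, either side of it: flange 42 mm diameter, round knob 30 mm diameter, 14 to 34 mm above the flange's underside, straight 12 mm shank 28 mm long, no T-head. Origin: centre of the flange's underside. Not needed; stays in the rack.
- key_rack: Aluminium rack fixed to the bench, 56 (x) by 170 mm (y), 55 mm high: two rails along its y, 24 mm apart, from which key and pin hang; open below the rails at front and back. Origin: centre of its underside, z up.
- test_box: Box fixed to the bench, 110 (x) by 130 mm (y), 55 mm high, grey body, aluminium lid (closed, 6 mm thick), hollow: 44 mm deep under the lid. The lid has the long slot, nearer its -x edge, and a 14 mm round hole, not used. Origin: centre of its underside, z up.
- slot (a point): Centre of the lid's slot, level with the lid's top face, 55 mm above the bench. Axes as the box: x across the slot (24 mm wide), y along it (60 mm long), z up. The T-head can turn either way under the lid once the flange is within 8 mm of the lid; there is no end stop.
There are look-alikes about, which are no part of the job. There is more than one size of the test_box; the one meant has the size given above. Leave any black look-alike of the t_key alone.

How it is judged:
By the outcome, as a careful person would: the job done as asked, in the order asked, and still so for the second after the job is handed in, with the robot touching nothing.
It also fails if it takes over 40 s, if anything falls off the work surface, if the arm or the gripper's body presses on something with over 40 N, if the wrist force passes 120 N, or if a joint passes its speed limit or range.

ROBOT

A 6-joint arm with a two-finger parallel gripper is mounted at the origin on a cart in front of the work surface, level with it; the furniture and walls round the work are solid. World frame = base frame: x ahead of the robot, y to its left, z up, the work surface at z = 0. Lengths are in m, angles in rad, forces in N, time in s.
With the tool pointing down it reaches from about 0.375 to 0.925 m from the base axis. Payload 5.7 kg.
Tool frame: the origin (TCP) lies between the finger pads; the fingertips stand 14 mm ahead of it and the grasp point (between the pads) lies 5 mm behind it; z points along the fingers, y is the line along which they close (so a half turn about z gives the same grasp; the last joint's range is limited). The gripper opens to 88 mm and grips with 3 to 60 N. Pads are 20 mm wide; open, the fingers measure 115 mm over their backs; the gripper's body (75 mm by 178 mm) begins 61 mm behind the grasp point.
Start: joints at [1.108, 0.359, 1.51, -0, 1.272, -0.115], TCP at [0.204, 0.564, 0.237] pointing down, gripper open.
Joint ranges: [-2.97, 2.97], [-1.01, 2.36], [0.21, 2.38], [-0.96, 4.11], [0.2, 2.71], [-2.98, 2.98]. Speed limits (rad/s): [2.39, 2.39, 3.14, 3.14, 3.14, 3.14].

INTERFACE

Orientations are given as a rotation vector (axis times angle).
In Python, from station import * gives the robot as it stands.
- The arm moves only by the tool play_rows, never from a script. Its argument "motion" is text: rows parted by semicolons, each of 7 numbers parted by spaces: the shift along the tool's x, y, z each as a share of 2 cm, from -1 to 1, then the turn, a rotation vector about the tool's x, y, z each as a share of 5 degrees, from -1 to 1, then the closure, from 0 (fully open) to 1 (shut). A call has 1 to 5 rows; each row shifts and turns the commanded pose from where the row before left it, along the tool's axes as they then stand; what a row does not reach is not made up. A row lasts 1/10 s, in which the tool goes at most 50 mm and 8.59 degrees, less where a joint would pass 70% of its speed; a pose out of reach is approached as far as the arm can. A call with a number of a shift or a turn outside -1 to 1 is refused whole. A call with a gripper value outside its range is refused whole. The fingers move at their own pace and stop on an object; "squeeze" is the grip in N (left out, the last holds). Time passes only in rows, so rows that do not move let the fingers close. It gives the time, the measured TCP pose, the force, the opening and the grip force at its end, in the units of the state.
- get_obs(): the state, without advancing time (a new reading comes with each control period).
- capture(name): name is "scene" or "top"; returns a dict with "frame" (420x560x3 uint8, red, green, blue), "mtx" (3x3 intrinsics, pixels), "D" ([k1, k2, p1, p2, k3] as OpenCV has them; the pictures are not rectified), "rvec" (rotation vector, rad) and "tvec" (3), from world to camera coordinates, as OpenCV has them. Camera axes: x right, y down, z forward; pixel columns grow to the right and rows downward; lengths in m; the calibration is good to about 2 mm. A picture is of the moment at which its call begins. There is no depth.
- sign_off(): hands the job in; it is judged then, once.
The state is a dict: "t": time; "joint_positions": joint angles; "joint_velocities": joint speeds; "tau": joint torques, N m; "tcp_pos": TCP position; "ee_rot": TCP orientation; "wrist_force": force on the tool from outside, world axes, zero at the start; "torque": the same for the moment, N m; "gripper_width": opening from 0.0 (shut) to 1.0 (fully open); "grasp_force": force on a finger pad.
Only numpy, scipy, OpenCV 4.12 (cv2) and the standard library are available. Lean on these libraries where they do the work, as an engineer would, in place of code of your own. Each camera call takes 0.05 s, during which the arm holds its last target. There are 200 camera calls.

## Working session

There is one attempt and no reset: what is moved stays moved. The work goes in short steps, Python scripts to look and compute and a tool call to move; the robot and the scene stay as the last step left them, time stands still between calls to the robot, and variables do not carry over. Pictures are saved under pics/ and viewed, at most 10 in all, crops included, and the job is handed in when it is done.

Besides the shell and the picture viewer there is one more tool, called after ">>>" as name(argument=value, ...) on one line, values as JSON. play_rows: Moves the arm, as the interface text tells. Its arguments: {"type":"object","properties":{"motion":{"type":"string"},"squeeze":{"type":"number"}},"required":["motion"]}

```bash
mkdir -p pics; cat > h.py <<'E'
from station import *
import numpy as np, cv2
def shot(n,f):
    c=capture(n); np.savez('pics/'+f+'.npz',**c); cv2.imwrite('pics/'+f+'.png',cv2.cvtColor(c['frame'],cv2.COLOR_RGB2BGR)); return c
def load(f): return dict(np.load('pics/'+f+'.npz'))
def px2w(c,uv,z):
    uv=np.array(uv,float).reshape(-1,1,2)
    n=cv2.undistortPoints(uv,c['mtx'],c['D']).reshape(-1,2)
    R=cv2.Rodrigues(c['rvec'])[0]; t=c['tvec'].reshape(3)
    o=-R.T@t; d=np.c_[n,np.ones(len(n))]@R
    z=np.broadcast_to(z,len(n))
    return o+d*((z-o[2])/d[:,2])[:,None]
def w2px(c,p): return cv2.projectPoints(np.array(p,float).reshape(-1,1,3),c['rvec'],c['tvec'],c['mtx'],c['D'])[0].reshape(-1,2)
def crop(f,x,y,w,h,s,out):
    im=cv2.imread('pics/'+f+'.png')[y:y+h,x:x+w]; cv2.imwrite('pics/'+out+'.png',cv2.resize(im,None,fx=s,fy=s,interpolation=cv2.INTER_CUBIC))
E
python3 -c "
from h import *
a=shot('scene','s0');b=shot('top','t0')
im=np.hstack([a['frame'],b['frame']]);print(get_obs())
for c in(a,b):
  R=cv2.Rodrigues(c['rvec'])[0];print(-R.T@c['tvec'].reshape(3),R[2])
"
```

```text
{'t': 0.1, 'joint_positions': array([ 1.10790259e+00,  3.59429405e-01,  1.51131578e+00, -3.16632121e-05,
        1.27249539e+00, -1.15094357e-01]), 'joint_velocities': array([-8.30255390e-04, -2.36282116e-03, -2.04935498e-03,  4.81093551e-05,
        5.99276247e-04,  2.02240718e-03]), 'tau': array([-3.68742622e-05, -5.16359246e+01, -2.71406132e+01,  6.74005318e-02,
        2.76354805e-02, -7.47399412e-06]), 'tcp_pos': array([0.20424426, 0.56353241, 0.23589896]), 'ee_rot': array([-5.43481745e-01, -3.09377720e+00,  2.49440688e-03]), 'wrist_force': array([-0.56559736,  0.13961997,  1.29572503]), 'torque': array([-0.02367913,  0.03619064, -0.06134858]), 'grasp_force': 0.0, 'gripper_width': 1.0003577625424565}
[ 0.15691127 -0.64142875  0.50294091] [ 0.42412393  0.75296422 -0.50315382]
[ 0.36368771 -0.02967137  0.92718525] [ 0.18355116  0.01716768 -0.98286024]
```

View pics/s0.png

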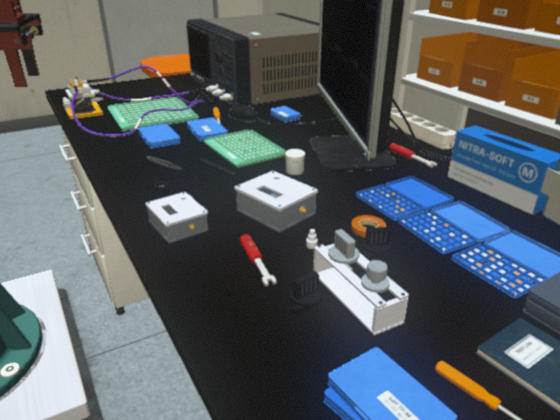

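View pics/t0.png

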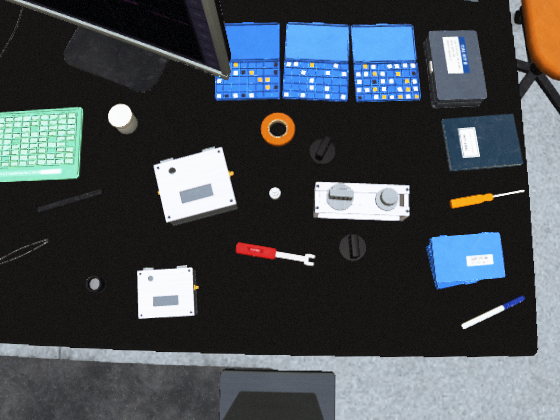

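The top view shows the key in the rack at about (340,196) and the pin at (387,198). The large box is at (196,187) with its slot at (197,193), and there is a smaller look-alike box at (166,293). The black keys are at (322,151) and (352,247). I'll enlarge both areas.

```bash
python3 -c "
from h import *
crop('t0',145,140,100,90,8,'c1');crop('t0',305,170,110,60,7,'c2')"
```

```text
(no output)
```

View pics/c1.png

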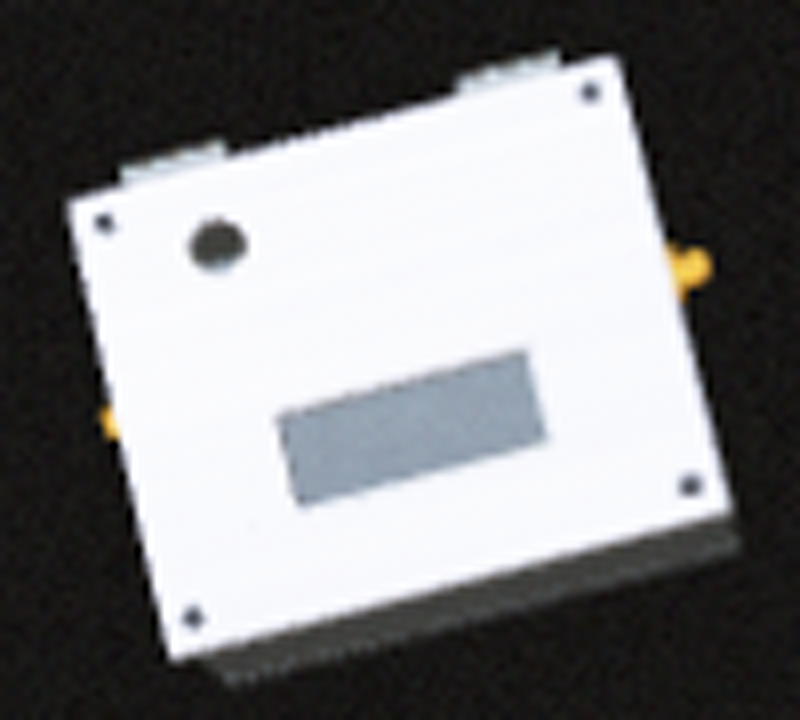

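View pics/c2.png

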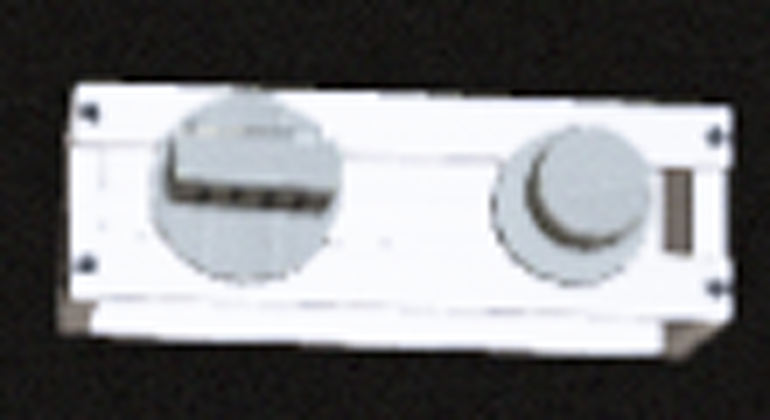

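The crops show the lid's corners and slot clearly: slot corners (278,415), (525,350), (547,440), (300,507) in c1. In c2 the key's flange is centred at about (246,187), and the handle's lower top edge runs (172,180) to (333,191).

```bash
python3 -c "
from h import *
np.set_printoptions(precision=4,suppress=True)
c=load('t0')
m=lambda P,x,y,s:(np.array(P,float)+.5)/s-.5+[x,y]
L=px2w(c,m([(70,200),(618,57),(732,512),(172,660)],145,140,8),.055);print(L,np.linalg.norm(np.diff(L[[0,1,2,3,0]],axis=0),axis=1),L.mean(0))
S=px2w(c,m([(278,415),(525,350),(547,440),(300,507)],145,140,8),.055);print(S,np.linalg.norm(np.diff(S[[0,1,2,3,0]],axis=0),axis=1),S.mean(0))
# box yaw: box y axis points image-left
for q in (L,S):
  for d in (q[0]-q[1],q[3]-q[2]): print('yaw y-axis',np.degrees(np.arctan2(-d[0],d[1])))
R=px2w(c,m([(75,85),(733,105),(730,320),(70,298)],305,170,7),.055);print('rack',R,np.linalg.norm(np.diff(R[[0,1,2,3,0]],axis=0),axis=1),R.mean(0))
d=R[0]-R[1];print(np.degrees(np.arctan2(-d[0],d[1])))
F=px2w(c,m([(150,187),(343,187),(246,90),(246,285)],305,170,7),.061);print('flange',F,F.mean(0))
H=px2w(c,m([(172,180),(333,191)],305,170,7),.093);print('handle edge',H,np.linalg.norm(H[0]-H[1]));d=H[0]-H[1];print(np.degrees(np.arctan2(-d[0],d[1])))
o=get_obs();Rm=cv2.Rodrigues(o['ee_rot'])[0];print(Rm)
"
```

```text
[[0.6208 0.2227 0.055 ]
 [0.6563 0.0969 0.055 ]
 [0.5495 0.0665 0.055 ]
 [0.5136 0.1918 0.055 ]] [0.1307 0.1111 0.1303 0.1116] [0.585  0.1445 0.055 ]
[[0.5704 0.1709 0.055 ]
 [0.5864 0.1151 0.055 ]
 [0.5655 0.1091 0.055 ]
 [0.5492 0.1646 0.055 ]] [0.0581 0.0217 0.0579 0.0222] [0.5679 0.1399 0.055 ]
yaw y-axis 15.78743931233237
yaw y-axis 16.000154516247374
yaw y-axis 15.926340503629913
yaw y-axis 16.378581663559398
rack [[ 0.5922 -0.0755  0.055 ]
 [ 0.59   -0.2465  0.055 ]
 [ 0.5332 -0.244   0.055 ]
 [ 0.5361 -0.0745  0.055 ]] [0.171  0.0569 0.1695 0.0561] [ 0.5629 -0.1601  0.055 ]
-0.7297586183415695
flange [[ 0.5641 -0.0945  0.061 ]
 [ 0.565  -0.1438  0.061 ]
 [ 0.5901 -0.1191  0.061 ]
 [ 0.539  -0.1189  0.061 ]] [ 0.5646 -0.1191  0.061 ]
handle edge [[ 0.5586 -0.0975  0.093 ]
 [ 0.5565 -0.1371  0.093 ]] 0.039695098669394344
-3.0158376850155957
[[-0.9401  0.3408 -0.0007]
 [ 0.3408  0.9401 -0.0015]
 [ 0.0002 -0.0016 -1.    ]]
```

```bash
python3 -c "
from h import *
np.set_printoptions(precision=4,suppress=True)
t=load('t0');s=load('s0')
for z in(.1,.15,.2,.3,.4,.5):print(z,px2w(t,[(228,75),(200,60)],z).ravel())
print(px2w(s,[(385,160),(320,140)],0),px2w(s,[(372,160),(318,92)],.05))
# flange position check in scene
print(w2px(s,[(.564,-.119,.061),(.568,.14,.055),(.564,-.119,.093)]))
d=np.array([.5638-.2042,-.119-.5635]);R=cv2.Rodrigues(get_obs()['ee_rot'])[0][:2,:2];print(R.T@d)
"
```

```text
0.1 [0.7781 0.0856 0.1    0.8083 0.1387 0.1   ]
0.15 [0.7531 0.0786 0.15   0.7814 0.1285 0.15  ]
0.2 [0.728  0.0717 0.2    0.7545 0.1183 0.2   ]
0.3 [0.6779 0.0577 0.3    0.7008 0.098  0.3   ]
0.4 [0.6278 0.0438 0.4    0.647  0.0776 0.4   ]
0.5 [0.5777 0.0299 0.5    0.5933 0.0573 0.5   ]
[[0.9617 0.2494 0.    ]
 [0.8936 0.4501 0.    ]] [[0.8555 0.1756 0.05  ]
 [1.0539 0.7116 0.05  ]]
[[343.4753 252.7141]
 [269.6937 191.6177]
 [344.7752 235.7952]]
[-0.5707 -0.5191]
```

>>> play_rows(motion="-1 -0.91 0 0 0 0 0; -1 -0.91 0 0 0 0 0; -1 -0.91 0 0 0 0 0; -1 -0.91 0 0 0 0 0; -1 -0.91 0 0 0 0 0")

```text
t: 0.6
tcp_pos: [0.2676, 0.4432, 0.2363]
ee_rot: [-0.543, -3.094, 0.001]
wrist_force: [-0.2, -0.8, -0.0]
gripper_width: 0.998
grasp_force: 0.0
```

>>> play_rows(motion="-1 -0.91 0 0 0 0 0; -1 -0.91 0 0 0 0 0; -1 -0.91 0 0 0 0 0; -1 -0.91 0 0 0 0 0; -1 -0.91 0 0 0 0 0")

```text
t: 1.1
tcp_pos: [0.3306, 0.3236, 0.2364]
ee_rot: [-0.543, -3.094, 0.001]
wrist_force: [-0.3, -0.8, -0.1]
gripper_width: 1.002
grasp_force: 0.0
```

>>> play_rows(motion="-1 -0.91 0 0 0 0 0; -1 -0.91 0 0 0 0 0; -1 -0.91 0 0 0 0 0; -1 -0.91 0 0 0 0 0; -1 -0.91 0 0 0 0 0")

```text
t: 1.6
tcp_pos: [0.3936, 0.204, 0.2364]
ee_rot: [-0.543, -3.094, 0.001]
wrist_force: [0.5, -0.0, -0.3]
gripper_width: 1.002
grasp_force: 0.0
```

>>> play_rows(motion="-1 -0.91 0 0 0 0 0; -1 -0.91 0 0 0 0 0; -1 -0.91 0 0 0 0 0; -1 -0.91 0 0 0 0 0; -1 -0.91 0 0 0 0 0")

```text
t: 2.1
tcp_pos: [0.4566, 0.0844, 0.2364]
ee_rot: [-0.544, -3.094, 0.0]
wrist_force: [0.0, -0.6, 0.3]
gripper_width: 1.002
grasp_force: 0.0
```

>>> play_rows(motion="-1 -0.91 0 0 0 0 0; -1 -0.91 0 0 0 0 0; -1 -0.91 0 0 0 0 0; -1 -0.91 0 0 0 0 0; -1 -0.91 0 0 0 0 0")

```text
t: 2.6
tcp_pos: [0.5196, -0.0351, 0.2363]
ee_rot: [-0.544, -3.093, 0.0]
wrist_force: [1.1, 0.7, 0.1]
gripper_width: 1.001
grasp_force: 0.0
```

>>> play_rows(motion="-1 -0.91 0 0 0 0 0; -1 -0.91 0 0 0 0 0; -1 -0.91 0 0 0 0 0; 0 0 0 0 0 1 0; 0 0 0 0 0 1 0")

```text
t: 3.1
tcp_pos: [0.5573, -0.1068, 0.2361]
ee_rot: [-0.818, -3.032, 0.0]
wrist_force: [-0.6, -0.0, -0.1]
gripper_width: 1.003
grasp_force: 0.0
```

>>> play_rows(motion="0 0 0 0 0 1 0; 0 0 0 0 0 1 0; 0 0 0 0 0 1 0; 0 0 0 0 0 1 0; 0 0 0 0 0 1 0")

```text
t: 3.6
tcp_pos: [0.5569, -0.1058, 0.2362]
ee_rot: [-1.453, -2.784, 0.0]
wrist_force: [1.0, -0.7, 0.1]
gripper_width: 1.003
grasp_force: 0.0
```

>>> play_rows(motion="0 0 0 0 0 1 0; 0 0 0 0 0 1 0; 0 0 0 0 0 1 0; 0 0 0 0 0 1 0; 0 0 0 0 0 1 0")

```text
t: 4.1
tcp_pos: [0.5569, -0.1058, 0.2362]
ee_rot: [-2.022, -2.404, 0.001]
wrist_force: [-0.2, 0.1, 0.4]
gripper_width: 0.999
grasp_force: 0.0
```

>>> play_rows(motion="0 0 0 0 0 1 0; 0 0 0 0 0 1 0; 0 0 0 0 0 0.6 0; 0 0 0 0 0 0 0; 0 0 0 0 0 0 0")

```text
t: 4.6
tcp_pos: [0.5571, -0.1059, 0.2364]
ee_rot: [-2.276, -2.165, 0.001]
wrist_force: [-0.9, -0.3, -0.4]
gripper_width: 0.998
grasp_force: 0.0
```

```bash
python3 -c "
from h import *
np.set_printoptions(precision=4,suppress=True)
o=get_obs();print(o['tcp_pos'],o['joint_positions']);print(cv2.Rodrigues(o['ee_rot'])[0])
shot('scene','s1');crop('s1',280,180,140,110,5,'c3')
"
```

```text
[ 0.5571 -0.1059  0.2364] [-0.3095  0.3122  1.5824 -0.0001  1.2476 -0.2599]
[[ 0.0496  0.9988 -0.0006]
 [ 0.9988 -0.0496  0.0001]
 [ 0.     -0.0006 -1.    ]]
```

View pics/c3.png

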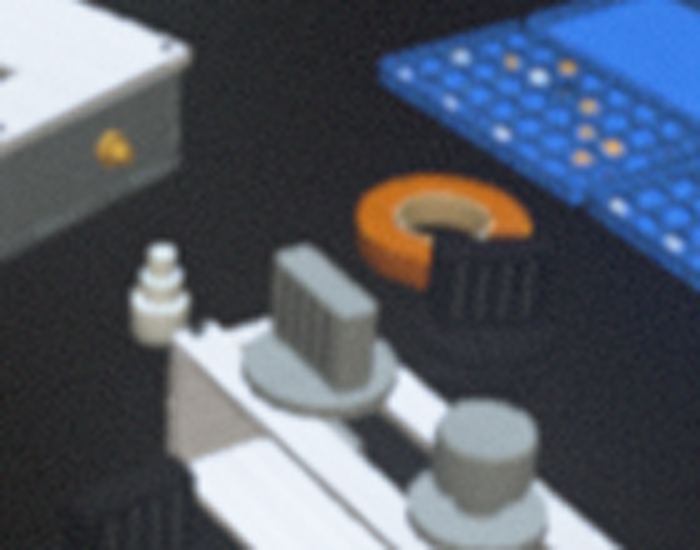

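The scene crop shows the key seated on the rack. Its handle's top-face corners are at about (275,253), (307,243), (380,302) and (340,322), and nothing is touched. I'll check those corners against the top view.

```bash
python3 -c "
from h import *
np.set_printoptions(precision=4,suppress=True)
s=load('s1')
H=px2w(s,(np.array([(275,253),(307,243),(380,302),(342,322.)])+.5)/5-.5+[280,180],.093)
print(H,np.linalg.norm(np.diff(H[[0,1,2,3,0]],axis=0),axis=1),H.mean(0))
for a,b in((0,3),(1,2)):
  d=H[a]-H[b];print(np.degrees(np.arctan2(-d[0],d[1])))
F=px2w(s,(np.array([(243,360),(397,368)])+.5)/5-.5+[280,180],.061);print(F,F.mean(0))
R=cv2.Rodrigues(get_obs()['ee_rot'])[0];print(R.T@(np.array([.5642,-.119,.078])-get_obs()['tcp_pos'])/.02)
"
```

```text
[[ 0.5597 -0.0973  0.093 ]
 [ 0.5722 -0.0972  0.093 ]
 [ 0.5714 -0.1372  0.093 ]
 [ 0.5544 -0.1407  0.093 ]] [0.0125 0.04   0.0174 0.0438] [ 0.5644 -0.1181  0.093 ]
-6.850893838469875
-1.090685140113786
[[ 0.5444 -0.1044  0.061 ]
 [ 0.5849 -0.1323  0.061 ]] [ 0.5646 -0.1183  0.061 ]
[-0.6398  0.3917  7.9221]
```

Both views agree on (0.5645, -0.1187) and a yaw of about -3°. Next I go down and grip.

>>> play_rows(motion="-0.62 0.4 1 0 0 0 0; 0 0 1 0 0 0 0; 0 0 1 0 0 0 0; 0 0 1 0 0 0 0; 0 0 1 0 0 0 0")

```text
t: 5.15
tcp_pos: [0.5646, -0.1188, 0.1358]
ee_rot: [2.276, 2.165, -0.0]
wrist_force: [0.0, -0.5, -0.8]
gripper_width: 1.001
grasp_force: 0.0
```

>>> play_rows(motion="0 0 1 0 0 0 0; 0 0 1 0 0 0 0; 0 0 0.5 0 0 0 0; 0 0 0.4 0 0 0 0; 0 0 0 0 0 0 0")

```text
t: 5.65
tcp_pos: [0.5642, -0.1186, 0.078]
ee_rot: [-2.276, -2.164, 0.001]
wrist_force: [-0.0, 0.2, -0.5]
gripper_width: 0.996
grasp_force: 0.0
```

>>> play_rows(motion="0 0 0 0 0 0 0.7; 0 0 0 0 0 0 0.8; 0 0 0 0 0 0 0.85; 0 0 0 0 0 0 0.9; 0 0 0 0 0 0 1", squeeze=15)

```text
t: 6.15
tcp_pos: [0.5648, -0.1188, 0.079]
ee_rot: [2.277, 2.164, 0.0]
wrist_force: [-1.1, -0.4, -0.4]
gripper_width: 0.579
grasp_force: 0.0
```

>>> play_rows(motion="0 0 0 0 0 0 1; 0 0 0 0 0 0 1; 0 0 0 0 0 0 1; 0 0 0 0 0 0 1; 0 0 0 0 0 0 1", squeeze=40)

```text
t: 6.65
tcp_pos: [0.5645, -0.1187, 0.0786]
ee_rot: [-2.277, -2.164, 0.0]
wrist_force: [-0.1, -1.1, -0.2]
gripper_width: 0.159
grasp_force: 40.0
```

Gripped at 14.0 mm as expected. Now lift, turn +19° and carry.

>>> play_rows(motion="0 0 -0.5 0 0 0 1; 0 0 -0.8 0 0 0 1; 0 0 -1 0 0 0 1; 0 0 -1 0 0 0 1; 0 0 -1 0 0 0 1")

```text
t: 7.15
tcp_pos: [0.5644, -0.1186, 0.1659]
ee_rot: [-2.277, -2.164, 0.0]
wrist_force: [0.6, -0.0, -1.9]
gripper_width: 0.156
grasp_force: 40.0
```

>>> play_rows(motion="0.4 0 0 0 0 0 1; 0.8 0 0 0 0 0 1; 1 0 0 0 0 0 1; 1 0 0 0 0 0 1; 1 0 0 0 0 0 1")

```text
t: 7.65
tcp_pos: [0.5675, -0.0326, 0.1631]
ee_rot: [-2.275, -2.162, 0.002]
wrist_force: [0.0, 0.5, -0.2]
gripper_width: 0.154
grasp_force: 40.0
```

>>> play_rows(motion="1 0 0 0 0 0 1; 1 0 0 0 0 0 1; 1 0 0 0 0 0 1; 1 0 0 0 0 0 1; 0.8 0 0 0 0 0 1")

```text
t: 8.15
tcp_pos: [0.5723, 0.0634, 0.1632]
ee_rot: [-2.275, -2.163, 0.003]
wrist_force: [-0.1, -0.1, -1.1]
gripper_width: 0.157
grasp_force: 40.0
```

>>> play_rows(motion="0 0 0 0 0 -0.78 1; 0 0 0 0 0 -1 1; 0 0 0 0 0 -1 1; 0 0 0 0 0 -1 1; 0 0 0 0 0 0 1")

```text
t: 8.65
tcp_pos: [0.5729, 0.0619, 0.1637]
ee_rot: [-1.889, -2.508, 0.002]
wrist_force: [0.3, 1.2, -1.3]
gripper_width: 0.157
grasp_force: 40.0
```

```bash
cat > go.py <<'E'
from h import *
import sys
np.set_printoptions(precision=4,suppress=True)
o=get_obs();R=cv2.Rodrigues(o['ee_rot'])[0];print(o['t'],o['tcp_pos'],R[:,1],'yaw',np.degrees(np.arctan2(R[1,1],R[0,1])),o['wrist_force'],o['gripper_width'])
t=np.array(eval(sys.argv[1]));print((R.T@(t-o['tcp_pos'])/.02))
E
python3 go.py "[.568,.140,.1]"; python3 -c "
from h import *
shot('scene','s2');shot('top','t2')
im=cv2.imread('pics/s2.png')[120:280,200:400];im2=cv2.imread('pics/t2.png')[100:260,130:330]
cv2.imwrite('pics/c4.png',np.hstack([cv2.resize(i,(400,320),interpolation=2) for i in(im,im2)]))"
```

```text
8.65 [0.5729 0.0619 0.1637] [ 0.9611  0.2764 -0.0018] yaw 16.042868770080368 [ 0.2733  1.1672 -1.3444] 0.15704214476633818
[3.8185 0.8484 3.1864]
```

View pics/c4.png

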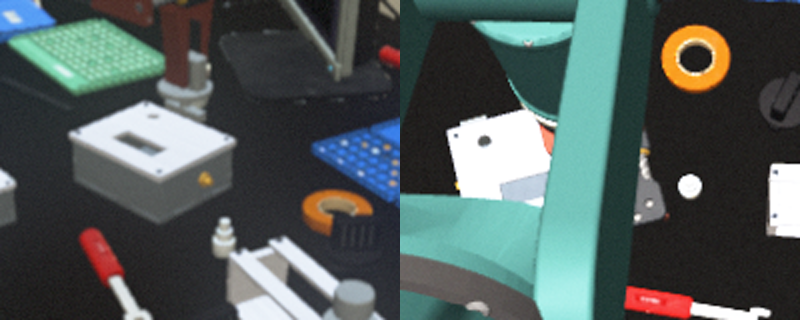

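The key is held upright and the pin is still in the rack. In the scene half the slot is at about (140,142), clear of the arm. Next I move over the slot.

>>> play_rows(motion="0.6 0.17 0 0 0 0 1; 0.9 0.17 0 0 0 0 1; 1 0.17 0 0 0 0 1; 0.9 0.17 0 0 0 0 1; 0.42 0.17 0 0 0 0 1")

```text
t: 9.25
tcp_pos: [0.5685, 0.1413, 0.1645]
ee_rot: [-1.891, -2.508, -0.0]
wrist_force: [-0.6, -0.6, -1.9]
gripper_width: 0.155
grasp_force: 40.0
```

>>> play_rows(motion="0 0 0.4 0 0 0 1; 0 0 0.6 0 0 0 1; 0 0 0.4 0 0 0 1; 0 0 0 0 0 0 1; 0 0 0 0 0 0 1")

```text
t: 9.75
tcp_pos: [0.5689, 0.1385, 0.136]
ee_rot: [-1.892, -2.507, 0.002]
wrist_force: [0.1, -0.1, -1.4]
gripper_width: 0.158
grasp_force: 40.0
```

```bash
python3 go.py "[.568,.140,.08]"; python3 -c "
from h import *
shot('scene','s3');crop('s3',210,130,120,90,6,'c5')
s=load('s0');crop('s0',225,160,105,75,6,'c6')
im=np.hstack([cv2.resize(cv2.imread('pics/%s.png'%n)[150:230,225:325],(400,320),interpolation=2) for n in('s0','s3')]);cv2.imwrite('pics/c7.png',im)"
```

```text
9.75 [0.5689 0.1385 0.136 ] [ 0.9616  0.2743 -0.0013] yaw 15.918965820830222 [ 0.1404 -0.0841 -1.3606] 0.15788348369372127
[ 0.0819 -0.0187  2.8004]
```

View pics/c7.png

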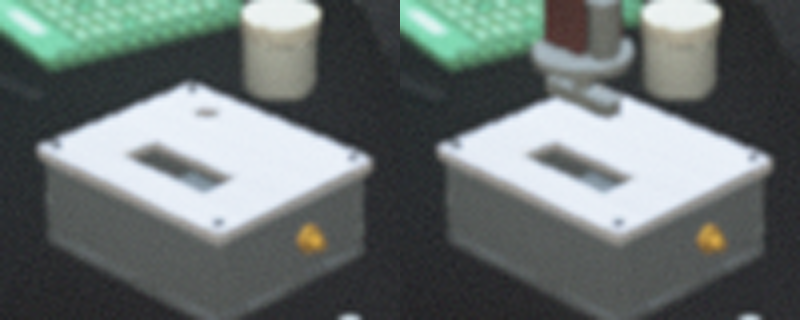

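The key's head hangs parallel to the slot. In the left half the slot corners are (128,153), (152,142), (233,178) and (207,193). I'll cross-check the slot centre and the held flange, which spans (533,~58) to (634,~55).

```bash
python3 -c "
from h import *
np.set_printoptions(precision=4,suppress=True)
s=load('s0');m=lambda P:(np.array(P,float)+.5)/4-.5+[225,150]
S=px2w(s,m([(128,153),(152,142),(233,178),(207,193)]),.055);print(S,S.mean(0))
L=px2w(s,m([(38,150),(192,82),(372,160),(220,238)]),.055);print(L,L.mean(0))
z=.136-.0786+.055
print(px2w(s,m([(533-400,56),(634-400,52)]),z+.004).mean(0), w2px(s,[(.569,.1385,z-.019)])*4-[900,600]+[400,0])
"
```

```text
[[0.5527 0.1679 0.055 ]
 [0.5692 0.1732 0.055 ]
 [0.5857 0.1175 0.055 ]
 [0.5667 0.1097 0.055 ]] [0.5686 0.1421 0.055 ]
[[0.514  0.1933 0.055 ]
 [0.6226 0.2286 0.055 ]
 [0.657  0.1005 0.055 ]
 [0.5501 0.0667 0.055 ]] [0.5859 0.1473 0.055 ]
[0.5708 0.1403 0.1164] [[581.0976  97.5718]]
```

>>> play_rows(motion="0.09 -0.03 0.3 0 0 0 1; 0 0 0.5 0 0 0 1; 0 0 0.5 0 0 0 1; 0 0 0.5 0 0 0 1; 0 0 0.4 0 0 0 1")

```text
t: 10.3
tcp_pos: [0.5675, 0.1407, 0.0913]
ee_rot: [-1.891, -2.508, 0.002]
wrist_force: [-0.3, 0.7, -0.7]
gripper_width: 0.157
grasp_force: 40.0
```

>>> play_rows(motion="0 0 0.3 0 0 0 1; 0 0 0.15 0 0 0 1; 0 0 0.1 0 0 0 1; 0 0 0 0 0 0 1; 0 0 0 0 0 0 1")

```text
t: 10.8
tcp_pos: [0.5683, 0.1408, 0.0819]
ee_rot: [1.891, 2.508, 0.0]
wrist_force: [-0.7, 0.2, -2.0]
gripper_width: 0.157
grasp_force: 40.0
```

```bash
python3 go.py "[.5683,.1405,.0786]"
```

```text
10.8 [0.5683 0.1408 0.0819] [0.9614 0.2751 0.0005] yaw 15.970745636086642 [-0.7037  0.1655 -1.9785] 0.15742307992814814
[-0.0125 -0.0046  0.1661]
```

>>> play_rows(motion="0 0 0.1 0 0 0 1; 0 0 0.05 0 0 0 1; 0 0 0 0 0 0 1")

```text
t: 11.1
tcp_pos: [0.5681, 0.1407, 0.0787]
ee_rot: [1.891, 2.508, 0.0]
wrist_force: [-0.4, -0.1, -1.4]
gripper_width: 0.154
grasp_force: 40.0
```

>>> play_rows(motion="0 0 0.05 0 0 0 1; 0 0 0 0 0 0 1")

```text
t: 11.3
tcp_pos: [0.5681, 0.1408, 0.0786]
ee_rot: [1.891, 2.508, 0.0]
wrist_force: [-2.9, -0.3, 6.2]
gripper_width: 0.158
grasp_force: 40.0
```

>>> play_rows(motion="0 0 0.03 0 0 0 1; 0 0 0 0 0 0 1")

```text
t: 11.5
tcp_pos: [0.5681, 0.1407, 0.0786]
ee_rot: [1.891, 2.508, 0.0]
wrist_force: [-3.9, -0.8, 11.5]
gripper_width: 0.155
grasp_force: 40.0
```

Seated on the lid: contact at 11.5 N, at the expected height. I ease off slightly and turn 90°.

>>> play_rows(motion="0 0 -0.06 0 0 0 1; 0 0 0 0 0 0.5 1; 0 0 0 0 0 1 1; 0 0 0 0 0 1 1; 0 0 0 0 0 1 1")

```text
t: 12.0
tcp_pos: [0.5685, 0.1406, 0.0786]
ee_rot: [2.254, 2.187, 0.001]
wrist_force: [0.4, -1.5, 2.5]
gripper_width: 0.154
grasp_force: 40.0
```

>>> play_rows(motion="0 0 0 0 0 1 1; 0 0 0 0 0 1 1; 0 0 0 0 0 1 1; 0 0 0 0 0 1 1; 0 0 0 0 0 1 1")

```text
t: 12.5
tcp_pos: [0.5685, 0.1407, 0.0786]
ee_rot: [2.674, 1.648, 0.001]
wrist_force: [0.4, -0.6, 2.5]
gripper_width: 0.16
grasp_force: 40.0
```

```bash
python3 go.py "[.5683,.1407,.0786]"
```

```text
12.5 [0.5685 0.1407 0.0786] [ 0.8932 -0.4497  0.0009] yaw -26.724370146597078 [ 0.398  -0.5695  2.5364] 0.1596324805831409
[-0.0031 -0.0105  0.0024]
```

>>> play_rows(motion="0 0 0 0 0 1 1; 0 0 0 0 0 1 1; 0 0 0 0 0 1 1; 0 0 0 0 0 1 1; 0 0 0 0 0 1 1")

```text
t: 13.0
tcp_pos: [0.5685, 0.1407, 0.0786]
ee_rot: [2.968, 1.03, 0.001]
wrist_force: [0.7, -1.4, 3.0]
gripper_width: 0.161
grasp_force: 40.0
```

>>> play_rows(motion="0 0 0 0 0 1 1; 0 0 0 0 0 1 1; 0 0 0 0 0 1 1; 0 0 0 0 0 1 1; 0 0 0 0 0 0.46 1")

```text
t: 13.5
tcp_pos: [0.5685, 0.1407, 0.0786]
ee_rot: [3.111, 0.437, 0.001]
wrist_force: [0.2, -0.3, 2.7]
gripper_width: 0.158
grasp_force: 40.0
```

>>> play_rows(motion="0 0 0 0 0 0 1; 0 0 0 0 0 0 1", squeeze=5)

```text
t: 13.7
tcp_pos: [0.5686, 0.1407, 0.0786]
ee_rot: [3.11, 0.444, 0.001]
wrist_force: [-0.1, 0.5, 4.3]
gripper_width: 0.155
grasp_force: 5.0
```

```bash
python3 go.py "[.5683,.1407,.0786]"
```

```text
13.7 [0.5686 0.1407 0.0786] [ 0.2797 -0.9601  0.0004] yaw -73.75676338297559 [-0.0772  0.452   4.2768] 0.15527430221713762
[-0.0125 -0.0031  0.0011]
```

Turned by 89.7° with low force. Now I open evenly, withdraw straight up and move aside to look.

>>> play_rows(motion="0 0 0 0 0 0 0.7; 0 0 0 0 0 0 0.5; 0 0 0 0 0 0 0; 0 0 0 0 0 0 0; 0 0 0 0 0 0 0")

```text
t: 14.2
tcp_pos: [0.568, 0.1408, 0.0781]
ee_rot: [3.11, 0.442, -0.0]
wrist_force: [-0.7, -0.8, 0.2]
gripper_width: 0.576
grasp_force: 0.0
```

>>> play_rows(motion="0 0 0 0 0 0 0; 0 0 -0.3 0 0 0 0; 0 0 -0.6 0 0 0 0; 0 0 -1 0 0 0 0; 0 0 -1 0 0 0 0")

```text
t: 14.7
tcp_pos: [0.5681, 0.1408, 0.1377]
ee_rot: [3.11, 0.442, 0.0]
wrist_force: [-0.2, 0.7, 0.6]
gripper_width: 0.992
grasp_force: 0.0
```

>>> play_rows(motion="0 0 -1 0 0 0 0; 0 0 -1 0 0 0 0; 0 0 -1 0 0 0 0; 0 1 -0.5 0 0 0 0; 0 1 0 0 0 0 0")

```text
t: 15.2
tcp_pos: [0.5807, 0.1025, 0.2096]
ee_rot: [3.11, 0.444, 0.008]
wrist_force: [0.4, -0.3, 0.6]
gripper_width: 0.997
grasp_force: 0.0
```

>>> play_rows(motion="0 1 0 0 0 0 0; 0 1 0 0 0 0 0; 0 1 0 0 0 0 0; 0 1 0 0 0 0 0; 0 1 0 0 0 0 0")

```text
t: 15.7
tcp_pos: [0.6074, 0.0055, 0.2075]
ee_rot: [3.11, 0.442, 0.002]
wrist_force: [0.3, -0.7, -0.3]
gripper_width: 1.003
grasp_force: 0.0
```

>>> play_rows(motion="0 1 0 0 0 0 0; 0 1 0 0 0 0 0; 0 1 0 0 0 0 0; 0 1 0 0 0 0 0; 0 1 0 0 0 0 0")

```text
t: 16.2
tcp_pos: [0.6353, -0.0912, 0.2065]
ee_rot: [3.11, 0.442, 0.0]
wrist_force: [-0.0, -0.9, 0.2]
gripper_width: 0.996
grasp_force: 0.0
```

```bash
python3 -c "
from h import *
shot('scene','s4');shot('top','t4')
im=cv2.imread('pics/s4.png')[150:230,225:325];im2=cv2.imread('pics/t4.png')[145:225,145:245]
cv2.imwrite('pics/c8.png',np.hstack([cv2.resize(i,(400,320),interpolation=2) for i in(im,im2)]))"
```

```text
(no output)
```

View pics/c8.png

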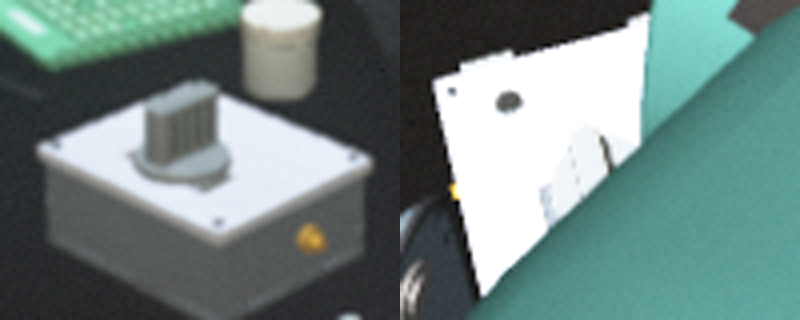

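The key stands upright with its flange flat on the lid at about (181,161). A little of each slot end shows on either side, and the handle lies crosswise. The pin was never touched.

```bash
python3 -c "
from station import *
print(sign_off())"
```

```text
the job is handed in; nothing more can be done
None
```

The job is handed in: the key is in the lid slot, pushed down to its flange and turned 89.7° so the handle lies crosswise; it was released standing upright in mid-slot, with the pin left in the rack, and it took about 16 s.

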